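# Everything back on its own pad at the slow cooker counter

### The arm

A 6-joint arm with a two-finger parallel gripper is mounted at the origin on the work surface. World frame = base frame: x ahead of the robot, y to its left, z up, the work surface at z = 0. Lengths are in m, angles in rad, forces in N, time in s.
With the tool pointing down it reaches from about 0.325 to 0.9 m from the base axis. Payload 3.5 kg.
Tool frame: the origin (TCP) lies midway between the tips of the shut fingers; the grasp point (between the pads) lies 19 mm behind it; z points along the fingers, y is the line along which they close (so a half turn about z gives the same grasp; the last joint's range is limited). The gripper opens to 85 mm and grips with 20 to 120 N. Pads are 22 mm wide; open, the fingers measure 114 mm over their backs; the gripper's body (76 mm by 85 mm) begins 54 mm behind the grasp point. The pads swing forward as they close: fully open they stand 13 mm farther back than shut.
Start: joints at [-1.424, 0.276, -0.026, 1.268, 0, 1.467], TCP at [0.154, -0.606, 0.231] pointing down, gripper open.
Joint ranges: [-3.12, 3.12], [-0.85, 1.88], [-1.08, 1.24], [-1.95, 2.15], [-1.57, 1.53], [-3.14, 3.14]. Speed limits (rad/s): [2.57, 2.57, 3.14, 3.14, 3.14, 3.14].

### API

Orientations are given as a 3x3 rotation matrix whose columns are the frame's x, y, z axes.
In Python, from station import bot gives the robot as it stands.
- The arm moves only by the shell command python3 -m handwheel 'ROWS' [FORCE]. ROWS is JSON, a list that holds one entry, the list of rows, each a list of 7 numbers: the turn, a rotation vector about the world's x, y, z in units of pi rad (1.0 is pi rad), then the shift along the world's x, y, z in units of 0.5 m (1.0 is 0.5 m), then the closure, from 0 (fully open) to 1 (shut). In form: [[[rx, ry, rz, tx, ty, tz, claw], ...]]. A call has 1 to 5 rows; each row shifts and turns the commanded pose from where the row before left it; what a row does not reach is not made up. A row lasts 1/8 s, in which the tool goes at most 62.5 mm and 10.7 degrees, less where a joint would pass 70% of its speed; a pose out of reach is approached as far as the arm can. A call with a number of a shift or a turn outside -1 to 1 is refused whole. A call with a gripper value outside its range is refused whole. The fingers move at their own pace and stop on an object; FORCE is the grip in N (left out, the last holds). Time passes only in rows, so rows that do not move let the fingers close. It gives the time, the measured TCP pose, the force, the opening and the grip force at its end, in the units of the state.
- bot.state(): the state, without advancing time (a new reading comes with each control period).
- bot.camera(name): name is "scene" or "top"; returns (picture, depth): 480x640x3 uint8, red, green, blue; 480x640 float32, m along the optical axis (not along the pixel's ray), 0 where there is no reading.
- bot.camera_model(name): a dict with "intrinsics" (3x3 intrinsics, pixels), "distortion" ([k1, k2, p1, p2, k3] as OpenCV has them; the pictures are not rectified), "rvec" (rotation vector, rad) and "tvec" (3), from world to camera coordinates, as OpenCV has them. Camera axes: x right, y down, z forward; pixel columns grow to the right and rows downward; lengths in m; the calibration is good to about 2 mm. A picture is of the moment at which its call begins. camera_model takes no time and is no camera call.
- bot.close_job(): hands the job in; it is judged then, once.
The state is a dict: "time": time; "joint_positions": joint angles; "dq": joint speeds; "joint_efforts": joint torques, N m; "tcp_pos": TCP position; "eef_rot": TCP orientation; "force": force on the tool from outside, world axes, zero at the start; "moment": the same for the moment, N m; "opening": finger opening in m; "finger_force": force on a finger pad.
Only numpy, scipy, OpenCV 4.12 (cv2) and the standard library are available. Lean on these libraries where they do the work, as an engineer would, in place of code of your own. Each camera call takes 0.05 s, during which the arm holds its last target. There are 200 camera calls.

### The job

Tidy the slow cooker counter: stand the red-capped bottle on the red disc, the yellow-capped bottle on the yellow disc and the funnel with the teal grip, mouth down, on the teal disc, and lay the wooden spoon flat along the charcoal strip, either way round. Centre each thing well on its pad and let go of it. Do not tip over the bottles or the funnel, and leave the salt and pepper shakers standing where they are.

Things in the scene. Friction and masses are not known exactly. Their poses are not given: they have to be found in the camera images.
- red_bottle: Upright twist-cap plastic seasoning bottle: red cap, brick-brown contents, white label band; loose, 0.11 kg. Round body 44 mm diameter up to 72 mm, shoulder to 80 mm, cap 39 mm diameter from 80 to 102 mm (total height), fixed on. Origin: centre of its underside; z up its axis; yaw means nothing.
- yellow_bottle: Upright twist-cap plastic seasoning bottle: yellow cap, mustard-tan contents, white label band; loose, 0.11 kg. Round body 44 mm diameter up to 72 mm, shoulder to 80 mm, cap 39 mm diameter from 80 to 102 mm (total height), fixed on. Origin: centre of its underside; z up its axis; yaw means nothing.
- funnel: Small stainless funnel standing mouth down, spout up; loose, 0.07 kg. Mouth 68 mm diameter at the bottom with a thin teal rim, cone narrowing to 18 mm at 44 mm up, then a spout to 86 mm (total height). A teal silicone grip sleeve, 28 mm diameter, surrounds the spout from 48 to 76 mm up: grip it there from above. Origin: centre of the mouth, at the underside; z up; yaw means nothing.
- spoon: Dark brown wooden spoon lying flat, bowl up; loose, 0.05 kg. 240 mm long: straight handle 14 mm wide, 12 mm tall, from x = -120 to +75 mm; round bowl, 50 mm diameter, 14 mm tall, centred at x = +95 mm. Origin: middle of its length, on the underside, near its centre of mass; x runs along the spoon towards the bowl, z up.
- red_pad: Red silicone disc lying fixed on the counter, 84 mm diameter, 4 mm thick. Origin: centre of its underside, on the counter (z = 0); its top is at z = 4 mm. Its yaw means nothing.
- yellow_pad: Yellow silicone disc lying fixed on the counter, 84 mm diameter, 4 mm thick. Origin: centre of its underside, on the counter (z = 0); its top is at z = 4 mm. Its yaw means nothing.
- teal_pad: Teal (blue-green) silicone disc lying fixed on the counter, 84 mm diameter, 4 mm thick. Origin: centre of its underside, on the counter (z = 0); its top is at z = 4 mm. Its yaw means nothing.
- spoon_strip: Long charcoal silicone strip with round ends, fixed on the counter, 260 mm long, 60 mm wide, 3 mm thick. Origin: centre of its underside, on the counter (z = 0); its top is at z = 3 mm; x runs along its length (both ends are alike).
- salt: White salt shaker; 30 mm diameter, 52 mm tall, loose, stands among the things. Not to be moved. Origin: centre of its underside; z up.
- pepper: Black pepper shaker; 30 mm diameter, 52 mm tall, loose, stands among the things. Not to be moved. Origin: centre of its underside; z up.
Mind the look-alikes: they are no part of the job. Of the things that look like the red_bottle, the largest one is meant.

How it is judged:
By the outcome, as a careful person would: the job done as asked, in the order asked, and still so for the second after the job is handed in, with the robot touching nothing.
It also fails if it takes over 106 s, if anything falls off the work surface, if the arm or the gripper's body presses on something with over 40 N, if the wrist force passes 120 N, or if a joint passes its speed limit or range.

## Working session

There is one attempt and no reset: what is moved stays moved. The work goes in short steps, Python scripts to look and compute and a shell command to move; the robot and the scene stay as the last step left them, time stands still between calls to the robot, and variables do not carry over. Pictures are saved under pics/ and viewed, at most 14 in all, crops included, and the job is handed in when it is done.

```bash
mkdir -p pics; ls
python3 - <<'E'
from station import bot
import cv2
for n in("scene","top"):
    p,d=bot.camera(n); cv2.imwrite(f"pics/{n}0.png",p[:,:,::-1]); 
    import numpy as np; np.savez(f"{n}0.npz",p=p,d=d)
    m=bot.camera_model(n); print(m, d.min(),d.max())
s=bot.state();print(s)
E
```

```text
pics
{'intrinsics': array([[481.50136996,   0.        , 320.96902415],
       [  0.        , 481.50136996, 243.3286837 ],
       [  0.        ,   0.        ,   1.        ]]), 'distortion': array([-0.0135675,  0.       ,  0.       ,  0.       ,  0.       ]), 'rvec': array([ 1.40177204,  2.39543681, -0.7148687 ]), 'tvec': array([ 0.26662257, -0.34127277,  1.18772771])} 0.0 2.5186179
{'intrinsics': array([[595.99334841,   0.        , 326.34476532],
       [  0.        , 595.99334841, 239.22889918],
       [  0.        ,   0.        ,   1.        ]]), 'distortion': array([0.03879359, 0.        , 0.        , 0.        , 0.        ]), 'rvec': array([ 2.10045412, -2.14664137,  0.17025196]), 'tvec': array([0.0233555 , 0.52129931, 1.30878295])} 0.0 2.3607502
{'time': 0.1, 'joint_positions': array([-1.42441367e+00,  2.77091758e-01, -2.77624563e-02,  1.26798837e+00,
       -1.30582052e-05,  1.46743639e+00]), 'dq': array([ 0.00146708, -0.00186811,  0.00265783, -0.00098572, -0.00077642,
       -0.0003834 ]), 'joint_efforts': array([ 2.22407498e-04, -4.46708643e+01,  2.96128964e+01,  8.45526753e-03,
       -7.50013555e-05,  2.87161281e-07]), 'tcp_pos': array([ 0.15437832, -0.60490064,  0.23024107]), 'eef_rot': array([[ 9.68976099e-01,  2.47154250e-01, -3.11386340e-04],
       [ 2.47154367e-01, -9.68974008e-01,  2.02246686e-03],
       [ 1.98136012e-04, -2.03668255e-03, -9.99997906e-01]]), 'force': array([ 0.07011105, -0.5033954 ,  0.29314611]), 'moment': array([-0.01757285, -0.00707293,  0.02090352]), 'finger_force': 0.0, 'opening': 0.08531257708335546}
```

View pics/scene0.png

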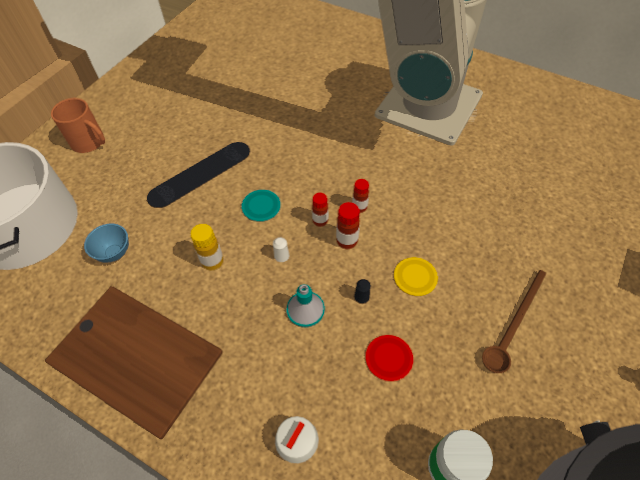

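View pics/top0.png

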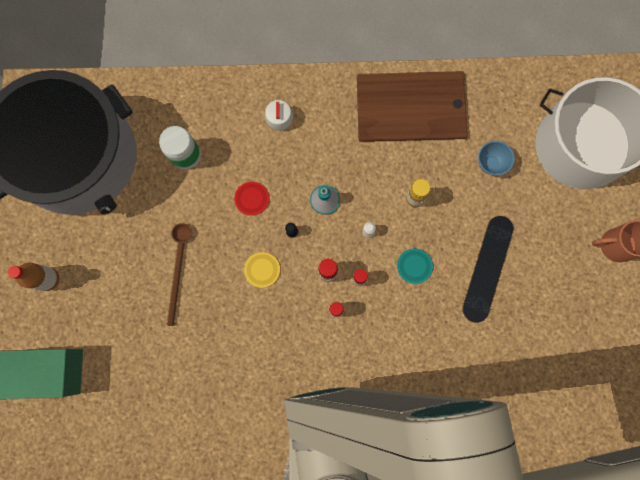

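The scene view shows the red-capped candidates at scene px (348,226) large, (320,209) and (361,195) small. In the top view these are (328,268) large, (360,276) and (336,309) small, plus a red-capped sauce bottle at (35,276). The large one at top (328,268) is the one meant. Yellow bottle (420,190), funnel (324,197), spoon (177,275), pads red (252,198), yellow (262,270), teal (415,266), strip (488,269), salt (370,230), pepper (292,230), all in top px.

```bash
cat > h.py <<'E'
import numpy as np, cv2
from station import bot
def ray(n,uv):
    m=bot.camera_model(n);R=cv2.Rodrigues(m["rvec"])[0];t=np.array(m["tvec"])
    q=cv2.undistortPoints(np.float64(uv).reshape(-1,1,2),m["intrinsics"],m["distortion"])[:,0]
    d=np.c_[q,np.ones(len(q))]@R
    return -R.T@t,d
def plane(n,uv,z):
    c,d=ray(n,uv);return c+d*((z-c[2])/d[:,2])[:,None]
def cloud(n,dep):
    v,u=np.mgrid[:480,:640];c,d=ray(n,np.c_[u.ravel(),v.ravel()])
    return (c+d*dep.reshape(-1,1)).reshape(480,640,3)
def comps(n,p,dep,lo,hi,amin=25):
    hsv=cv2.cvtColor(p,cv2.COLOR_RGB2HSV);m=cv2.inRange(hsv,np.array(lo),np.array(hi))
    k,l,s,c=cv2.connectedComponentsWithStats(m);X=cloud(n,dep)
    return [(l==i,s[i,4],c[i],X[l==i]) for i in range(1,k) if s[i,4]>=amin]
E
python3 - <<'E'
from h import *
np.set_printoptions(precision=4,suppress=True)
C={"red":((0,180,90),(6,255,255)),"yel":((22,150,120),(32,255,255)),"teal":((82,100,60),(96,255,255)),"white":((0,0,170),(180,40,255)),"dark":((0,0,0),(180,110,50)),"wood":((5,120,30),(12,255,120))}
for n in("top","scene"):
    f=np.load(n+"0.npz");p,d=f["p"],f["d"]
    for k,(lo,hi) in C.items():
        for m,a,c,X in comps(n,p,d,lo,hi):
            if a<8000: 
                z=np.median(X[:,2]); q=plane(n,[c],z)[0]
                print(n,k,a,c.round(1),"z50/95 %.3f %.3f"%(z,np.percentile(X[:,2],95)),q[:2])
p=np.load("top0.npz")["p"];cv2.imwrite("pics/crop.png",cv2.resize(p[170:330,230:450,::-1],(770,560),interpolation=cv2.INTER_CUBIC))
E
```

```text
top red 29 [277.5 110.2] z50/95 0.059 0.063 [0.8279 0.1198]
top red 908 [251.4 198.1] z50/95 0.004 0.008 [0.6325 0.1886]
top red 275 [327.5 267.8] z50/95 0.101 0.106 [0.4492 0.01  ]
top red 72 [ 18.1 271.4] z50/95 0.148 0.153 [0.4506 0.6514]
top red 154 [360.2 275.6] z50/95 0.074 0.078 [ 0.4337 -0.0612]
top red 143 [336.1 308.4] z50/95 0.075 0.079 [ 0.3631 -0.0065]
top yel 248 [420.3 187.6] z50/95 0.101 0.105 [ 0.6225 -0.1981]
top yel 993 [261.6 269.4] z50/95 0.004 0.009 [0.4614 0.1646]
top teal 99 [325.3 192.5] z50/95 0.075 0.080 [0.6236 0.0119]
top teal 31 [332.2 209.1] z50/95 0.008 0.011 [ 0.6003 -0.0028]
top teal 963 [414.6 265.7] z50/95 0.004 0.009 [ 0.4621 -0.1908]
top white 3500 [598.2 136.2] z50/95 0.010 0.131 [ 0.7607 -0.636 ]
top white 340 [276.3 112.5] z50/95 0.046 0.051 [0.8278 0.124 ]
top white 679 [173.6 140.4] z50/95 0.105 0.110 [0.7438 0.3486]
top white 95 [367.8 228.3] z50/95 0.050 0.054 [ 0.544  -0.0827]
top dark 650 [112.2 121. ] z50/95 0.136 0.164 [0.78   0.4754]
top dark 82 [548.7  99.2] z50/95 0.114 0.118 [ 0.8136 -0.4886]
top dark 25 [457.1 103.2] z50/95 0.016 
[... 2142 characters left out ...]
 482 [590.5 436.4] z50/95 0.077 0.163 [0.6257 0.498 ]
scene dark 1397 [618.9 464.2] z50/95 0.165 0.167 [0.6786 0.5055]
scene wood 58 [ 81.6 105.4] z50/95 0.077 0.090 [ 0.4656 -0.6673]
scene wood 196 [ 67.1 136.7] z50/95 0.046 0.086 [ 0.538 -0.658]
scene wood 136 [ 94.2 137. ] z50/95 0.032 0.065 [ 0.5015 -0.6181]
scene wood 72 [358.7 196.9] z50/95 0.049 0.058 [ 0.3764 -0.005 ]
scene wood 75 [318.  210.9] z50/95 0.050 0.057 [ 0.4469 -0.0593]
scene wood 149 [345.1 227.7] z50/95 0.068 0.079 [0.4683 0.012 ]
scene wood 45 [319.8 223.8] z50/95 0.007 0.013 [ 0.4467 -0.0561]
scene wood 68 [345.4 245.1] z50/95 0.009 0.017 [0.4684 0.0147]
scene wood 1206 [509.4 333.6] z50/95 0.011 0.015 [0.4926 0.356 ]
```

View pics/crop.png

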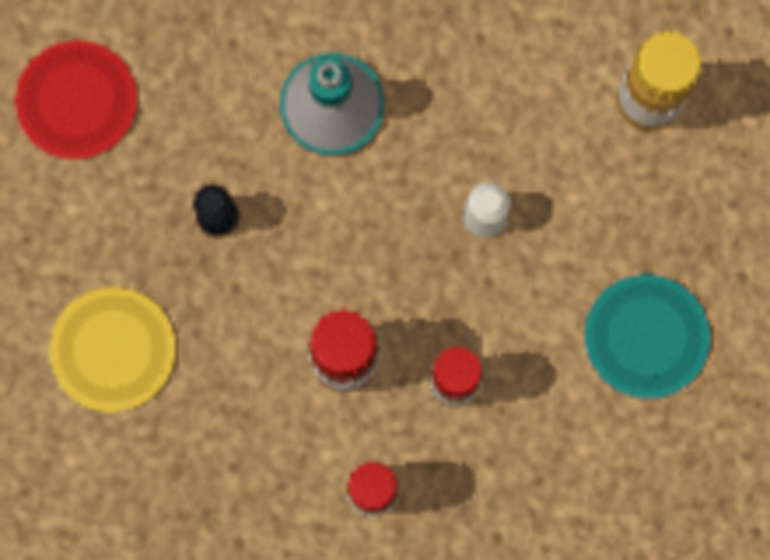

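The crop confirms the choice: the large red cap at crop (343,343), with the smaller look-alikes at (457,373) and (372,487). Refining the measurements.

Run:
```python
from h import *
np.set_printoptions(precision=4,suppress=True)
def circ(P):
    A=np.c_[2*P,np.ones(len(P))];s=np.linalg.lstsq(A,(P**2).sum(1),rcond=None)[0];return s[:2],np.sqrt(s[2]+s[:2]@s[:2])
for n in("top","scene"):
    f=np.load(n+"0.npz");p,d=f["p"],f["d"];X=cloud(n,d);hsv=cv2.cvtColor(p,cv2.COLOR_RGB2HSV)
    # cap tops by height
    for nm,c,r in(("red",(.452,.012),.03),("yel",(.625,-.196),.03),("salt",(.547,-.082),.022),("pep",(.55,.092),.022)):
        h=.102 if r>.025 else .052
        m=(np.hypot(X[...,0]-c[0],X[...,1]-c[1])<r+.01)&(abs(X[...,2]-h)<.005)
        v,u=np.nonzero(m);Q=plane(n,np.c_[u,v],h)[:,:2]
        print(n,nm,len(u),"mean",Q.mean(0),"midrange",(Q.max(0)+Q.min(0))/2,"ext",np.ptp(Q,axis=0))
    # funnel rim
    m=(np.hypot(X[...,0]-.615,X[...,1]-.01)<.055)&(X[...,2]<.016)&(abs(hsv[...,0].astype(int)-89)<12)&(hsv[...,1]>60)
    v,u=np.nonzero(m);Q=plane(n,np.c_[u,v],.004)[:,:2];print(n,"rim",len(u),*circ(Q))
    m=(np.hypot(X[...,0]-.615,X[...,1]-.01)<.055)&(X[...,2]>.06)
    v,u=np.nonzero(m);print(n,"spout 3D",len(u),X[m].mean(0),X[m].max(0))
    # strip, spoon
    for nm,lo,hi,z,c in(("strip",(0,0,0),(180,130,62),.003,(.455,-.36)),("spoon",(3,110,20),(13,255,130),.012,(.48,.357))):
        best=min(comps(n,p,d,np.array(lo),np.array(hi),300),key=lambda t:np.linalg.norm(np.median(t[3],0)[:2]-c))
        v,u=np.nonzero(best[0]);Q=plane(n,np.c_[u,v],z)[:,:2]
        r=cv2.minAreaRect(Q.astype(np.float32));b=cv2.boxPoints(r)
        e=max((b[1]-b[0],b[2]-b[1]),key=np.linalg.norm);print(n,nm,r[0],r[1],"yaw",np.degrees(np.arctan2(e[1],e[0]))%180)
        if nm=="spoon":
            H=Q[Q[:,0]<.52];l=cv2.fitLine(H.astype(np.float32),2,0,.01,.01).ravel();print("handle",l,np.degrees(np.arctan2(l[1],l[0]))%180,"xmin",Q[Q[:,0].argmin()],"xmax",Q[Q[:,0].argmax()])
```

```text
top red 235 mean [0.4507 0.0098] midrange [0.45 0.01] ext [0.0369 0.037 ]
top yel 231 mean [ 0.6224 -0.1989] midrange [ 0.6226 -0.1983] ext [0.0387 0.0378]
top salt 80 mean [ 0.5453 -0.0859] midrange [ 0.5443 -0.0863] ext [0.0232 0.025 ]
top pep 72 mean [0.5495 0.0929] midrange [0.5484 0.0917] ext [0.0234 0.0227]
top rim 118 [0.6253 0.0152] 0.03345764502314218
top spout 3D 131 [0.6221 0.0148 0.077 ] [0.6367 0.0285 0.0899]
top strip (0.4534335136413574, -0.35931679606437683) (0.05749695003032684, 0.2559187114238739) yaw 159.73907
top spoon (0.45458680391311646, 0.35334235429763794) (0.04509756714105606, 0.23442652821540833) yaw 178.49217
handle [ 0.9941 -0.1084  0.4287  0.3628] 173.77597 xmin [0.3377 0.3675] xmax [0.5719 0.3595]
scene red 306 mean [0.4539 0.009 ] midrange [0.4544 0.0087] ext [0.0414 0.0388]
scene yel 328 mean [ 0.6247 -0.1982] midrange [ 0.6251 -0.1981] ext [0.0402 0.0406]
scene salt 114 mean [ 0.55   -0.0861] midrange [ 0.5498 -0.086 ] ext [0.0247 0.0238]
scene pep 137 mean [0.5527 0.0924] midrange [0.5529 0.092 ] ext [0.0259 0.0242]
scene rim 175 [0.623  0.0131] 0.033978576972872446
scene spout 3D 241 [0.6285 0.0159 0.0765] [0.6395 0.0279 0.0894]
scene strip (0.45386919379234314, -0.3605344295501709) (0.05993128940463066, 0.2567060887813568) yaw 159.70961
scene spoon (0.4577489495277405, 0.36783286929130554) (0.04790294170379639, 0.23569148778915405) yaw 169.12074
handle [ 0.9946 -0.1037  0.435   0.3618] 174.04549 xmin [0.3379 0.3688] xmax [0.5736 0.3532]
```

```bash
python3 -m handwheel '[[[0,0,0.0115,0.04,0.082,0,0],[0,0,0.0115,0.04,0.082,0,0],[0,0,0.0115,0.04,0.082,0,0],[0,0,0.0115,0.04,0.082,0,0],[0,0,0.0115,0.04,0.082,0,0]]]' 30
python3 -m handwheel '[[[0,0,0.0115,0.04,0.082,0,0],[0,0,0.0115,0.04,0.082,0,0],[0,0,0.0115,0.04,0.082,0,0],[0,0,0.0115,0.04,0.082,0,0],[0,0,0.0115,0.04,0.082,0,0]]]'
python3 -m handwheel '[[[0,0,0.0115,0.04,0.082,0,0],[0,0,0.0115,0.04,0.082,0,0],[0,0,0.0115,0.04,0.082,0,0],[0,0,0.0115,0.04,0.082,0,0],[0,0,0.0115,0.04,0.082,0,0]]]'
```

```text
time: 0.72
tcp_pos: [0.2548, -0.3989, 0.2309]
eef_rot: [[0.908, 0.418, -0.0], [0.418, -0.908, 0.001], [0.0, -0.001, -1.0]]
force: [1.0, -0.4, 0.1]
opening: 0.0855
finger_force: 0.0
time: 1.35
tcp_pos: [0.3547, -0.194, 0.231]
eef_rot: [[0.819, 0.574, -0.0], [0.574, -0.819, 0.0], [0.0, -0.0, -1.0]]
force: [1.2, 0.3, 0.8]
opening: 0.0853
finger_force: 0.0
time: 1.98
tcp_pos: [0.4546, 0.0109, 0.231]
eef_rot: [[0.702, 0.713, -0.0], [0.713, -0.702, -0.0], [-0.0, -0.0, -1.0]]
force: [0.8, -1.0, 0.4]
opening: 0.0854
finger_force: 0.0
```

```bash
python3 -m handwheel '[[[0,0,0,-0.006,-0.003,-0.06,0],[0,0,0,0,0,-0.1,0],[0,0,0,0,0,-0.1,0],[0,0,0,0,0,-0.08,0],[0,0,0,0,0,-0.038,0]]]'
python3 -m handwheel '[[[0,0,0,0,0,0,0.3],[0,0,0,0,0,0,0.6],[0,0,0,0,0,0,0.8],[0,0,0,0,0,0,0.8],[0,0,0,0,0,0,0.8]]]' 30
```

```text
time: 2.6
tcp_pos: [0.4487, 0.0083, 0.0395]
eef_rot: [[0.703, 0.712, -0.005], [0.712, -0.703, 0.001], [-0.003, -0.004, -1.0]]
force: [0.1, 0.1, -0.4]
opening: 0.0854
finger_force: 0.0
time: 3.22
tcp_pos: [0.4526, 0.0079, 0.0435]
eef_rot: [[0.703, 0.712, 0.002], [0.712, -0.703, -0.0], [0.002, 0.002, -1.0]]
force: [-0.5, 1.3, 6.3]
opening: 0.0431
finger_force: 30.6
```

```bash
python3 -m handwheel '[[[0,0,0,0,0,0.06,0.8],[0,0,0,0,0,0.1,0.8],[0,0,0,0,0,0.1,0.8],[0,0,0,0,0,0.04,0.8],[0,0,0,0.036,0.036,0,0.8]]]'
python3 -m handwheel '[[[0,0,0,0.066,0.066,0,0.8],[0,0,0,0.066,0.066,0,0.8],[0,0,0,0.066,0.066,0,0.8],[0,0,0,0.066,0.066,0,0.8],[0,0,0,0.06,0.06,0,0.8]]]'
```

```text
time: 3.85
tcp_pos: [0.4707, 0.0253, 0.1949]
eef_rot: [[0.704, 0.71, 0.005], [0.71, -0.704, -0.001], [0.003, 0.004, -1.0]]
force: [1.2, 0.1, -1.5]
opening: 0.0436
finger_force: 31.0
time: 4.47
tcp_pos: [0.6324, 0.1891, 0.1919]
eef_rot: [[0.702, 0.712, -0.0], [0.712, -0.702, -0.0], [-0.0, 0.0, -1.0]]
force: [0.7, 0.2, 0.1]
opening: 0.0431
finger_force: 30.9
```

```bash
python3 -m handwheel '[[[0,0,0,0.001,-0.001,-0.08,0.8],[0,0,0,0,0,-0.1,0.8],[0,0,0,0,0,-0.06,0.8],[0,0,0,0,0,-0.03,0.8],[0,0,0,0,0,-0.014,0.8]]]'
python3 -m handwheel '[[[0,0,0,0,0,0,0.8],[0,0,0,0,0,-0.003,0.8],[0,0,0,0,0,-0.002,0.8],[0,0,0,0,0,0,0.8]]]'
```

```text
time: 5.1
tcp_pos: [0.6319, 0.1873, 0.0498]
eef_rot: [[0.703, 0.712, -0.0], [0.712, -0.703, -0.0], [-0.0, -0.0, -1.0]]
force: [0.3, 0.2, -0.6]
opening: 0.0431
finger_force: 30.9
time: 5.6
tcp_pos: [0.6323, 0.1875, 0.0484]
eef_rot: [[0.703, 0.712, 0.001], [0.712, -0.703, 0.0], [0.001, 0.001, -1.0]]
force: [0.8, 0.3, -1.6]
opening: 0.0436
finger_force: 30.9
```

```bash
python3 -m handwheel '[[[0,0,0,0,0,0,0.4],[0,0,0,0,0,0,0.2],[0,0,0,0,0,0,0],[0,0,0,0,0,0,0],[0,0,0,0,0,0.04,0]]]'
python3 -m handwheel '[[[0,0,0,0,0,0.08,0],[0,0,0,0,0,0.1,0],[0,0,0,0,0,0.1,0],[0,0,0,0,-0.06,0,0],[0,0,0,-0.002,-0.1,0,0]]]'
python3 -m handwheel '[[[0,0,0,-0.003,-0.122,0,0],[0,0,0,-0.003,-0.122,0,0],[0,0,0,-0.003,-0.122,0,0],[0,0,0,-0.003,-0.122,0,0],[0,0,0,-0.003,-0.122,0,0]]]'
python3 - <<'E'
from h import *
p,d=bot.camera("scene");X=cloud("scene",d)
for c in((.633,.1885),(.6232,-.1983)):
    m=(np.hypot(X[...,0]-c[0],X[...,1]-c[1])<.04)&(abs(X[...,2]-.104)<.006)
    v,u=np.nonzero(m)
    if len(u):
        h=.104 if c[1]>0 else .102
        Q=plane("scene",np.c_[u,v],h)[:,:2];print(len(u),Q.mean(0),(Q.max(0)+Q.min(0))/2)
s=bot.state();print(s["tcp_pos"],s["joint_positions"])
E
```

```text
time: 6.22
tcp_pos: [0.6301, 0.187, 0.0665]
eef_rot: [[0.703, 0.712, -0.004], [0.712, -0.703, -0.001], [-0.004, -0.003, -1.0]]
force: [-0.2, 0.3, 0.6]
opening: 0.0854
finger_force: 0.0
time: 6.85
tcp_pos: [0.6323, 0.1079, 0.2111]
eef_rot: [[0.701, 0.714, 0.005], [0.714, -0.701, 0.001], [0.004, 0.003, -1.0]]
force: [-0.2, 0.0, -0.2]
opening: 0.0854
finger_force: 0.0
time: 7.48
tcp_pos: [0.6236, -0.1997, 0.2098]
eef_rot: [[0.703, 0.712, 0.002], [0.712, -0.703, -0.001], [0.001, 0.002, -1.0]]
force: [0.4, -0.1, -0.5]
opening: 0.0858
finger_force: 0.0
498 [0.63185394 0.18843784] [0.63203963 0.18803089]
323 [ 0.62450448 -0.19852771] [ 0.62428452 -0.19805008]
[ 0.62366496 -0.20782061  0.20970944] [-0.41729106  0.3408176   0.01486862  1.23910311 -0.00592457  1.93918439]
```

```bash
python3 -m handwheel '[[[0,0,0,0,0,0,0],[0,0,0,0,0,0,0]]]'
```

```text
time: 7.78
tcp_pos: [0.6236, -0.1969, 0.2087]
eef_rot: [[0.702, 0.712, 0.001], [0.712, -0.702, 0.0], [0.001, 0.0, -1.0]]
force: [-0.7, 0.3, 0.4]
opening: 0.0852
finger_force: 0.0
```

```bash
python3 -m handwheel '[[[0,0,0,0,-0.003,-0.08,0],[0,0,0,0,0,-0.1,0],[0,0,0,0,0,-0.09,0],[0,0,0,0,0,-0.045,0],[0,0,0,0,0,-0.018,0]]]'
python3 -m handwheel '[[[0,0,0,0,0,0,0.3],[0,0,0,0,0,0,0.6],[0,0,0,0,0,0,0.8],[0,0,0,0,0,0,0.8],[0,0,0,0,0,0,0.8]]]' 30
```

```text
time: 8.4
tcp_pos: [0.6225, -0.1967, 0.0398]
eef_rot: [[0.701, 0.713, -0.003], [0.713, -0.701, 0.001], [-0.001, -0.003, -1.0]]
force: [0.0, 0.6, 0.7]
opening: 0.0858
finger_force: 0.0
time: 9.02
tcp_pos: [0.6248, -0.1993, 0.0433]
eef_rot: [[0.703, 0.712, 0.003], [0.712, -0.703, -0.0], [0.002, 0.002, -1.0]]
force: [-1.1, 1.3, 7.3]
opening: 0.0433
finger_force: 30.9
```

```bash
python3 -m handwheel '[[[0,0,0,0,0,0.06,0.8],[0,0,0,0,0,0.1,0.8],[0,0,0,0,0,0.1,0.8],[0,0,0,0,0,0.04,0.8],[0,0,0,-0.02,0.045,0,0.8]]]'
python3 -m handwheel '[[[0,0,0,-0.0405,0.0905,0,0.8],[0,0,0,-0.0405,0.0905,0,0.8],[0,0,0,-0.0405,0.0905,0,0.8],[0,0,0,-0.0405,0.0905,0,0.8],[0,0,0,-0.0405,0.0905,0,0.8]]]'
python3 -m handwheel '[[[0,0,0,-0.0405,0.0905,0,0.8],[0,0,0,-0.0405,0.0905,0,0.8],[0,0,0,-0.02,0.045,0,0.8],[0,0,0,0,0,0,0.8],[0,0,0,0,0,0,0.8]]]'
```

```text
time: 9.65
tcp_pos: [0.6158, -0.1786, 0.1946]
eef_rot: [[0.704, 0.71, 0.006], [0.71, -0.704, -0.003], [0.002, 0.007, -1.0]]
force: [0.3, 0.2, -1.3]
opening: 0.0427
finger_force: 31.1
time: 10.28
tcp_pos: [0.5114, 0.0508, 0.1914]
eef_rot: [[0.703, 0.711, 0.001], [0.711, -0.703, -0.0], [0.0, 0.0, -1.0]]
force: [0.7, 0.8, -1.6]
opening: 0.0432
finger_force: 31.1
time: 10.9
tcp_pos: [0.4621, 0.1621, 0.1914]
eef_rot: [[0.703, 0.711, 0.001], [0.711, -0.703, -0.001], [-0.0, 0.001, -1.0]]
force: [0.7, -1.4, -1.3]
opening: 0.043
finger_force: 31.1
```

```bash
python3 -m handwheel '[[[0,0,0,0,0.004,-0.08,0.8],[0,0,0,0,0,-0.1,0.8],[0,0,0,0,0,-0.06,0.8],[0,0,0,0,0,-0.03,0.8],[0,0,0,0,0,-0.014,0.8]]]'
python3 -m handwheel '[[[0,0,0,0,0,0,0.8],[0,0,0,0,0,-0.003,0.8],[0,0,0,0,0,0,0.8],[0,0,0,0,0,0,0.8]]]'
python3 -m handwheel '[[[0,0,0,0,0,0,0.4],[0,0,0,0,0,0,0.2],[0,0,0,0,0,0,0],[0,0,0,0,0,0,0],[0,0,0,0,0,0.04,0]]]'
```

```text
time: 11.52
tcp_pos: [0.4623, 0.164, 0.049]
eef_rot: [[0.704, 0.711, -0.0], [0.711, -0.704, -0.0], [-0.0, 0.0, -1.0]]
force: [-0.0, -0.3, -1.2]
opening: 0.0432
finger_force: 31.1
time: 12.02
tcp_pos: [0.4621, 0.1648, 0.0483]
eef_rot: [[0.702, 0.712, 0.001], [0.712, -0.702, 0.0], [0.001, 0.001, -1.0]]
force: [0.1, -0.7, -1.2]
opening: 0.0433
finger_force: 31.1
time: 12.65
tcp_pos: [0.46, 0.1642, 0.0666]
eef_rot: [[0.703, 0.712, -0.004], [0.712, -0.703, -0.001], [-0.003, -0.002, -1.0]]
force: [0.2, -0.1, -0.0]
opening: 0.0852
finger_force: 0.0
```

```bash
python3 -m handwheel '[[[0,0,0,0,0,0.08,0],[0,0,0,0,0,0.1,0],[0,0,0,0,0,0.1,0],[0,0,0,0.0325,-0.03,0,0],[0,0,0,0.065,-0.06,0,0]]]'
python3 -m handwheel '[[[0,0,0,0.065,-0.06,0,0],[0,0,0,0.065,-0.06,0,0],[0,0,0,0.065,-0.06,0,0],[0,0,0,0.0325,-0.03,0,0],[0,0,0,0,0,0,0]]]'
python3 -m handwheel '[[[0,0,0,0,0,0,0],[0,0,0,0,0,0,0]]]'
python3 - <<'E'
from h import *
for n in("scene","top"):
  p,d=bot.camera(n);X=cloud(n,d);cv2.imwrite(f"pics/{n}1.png",p[:,:,::-1])
  for c in((.633,.1885),(.462,.164)):
    m=(np.hypot(X[...,0]-c[0],X[...,1]-c[1])<.04)&(abs(X[...,2]-.106)<.004)
    v,u=np.nonzero(m)
    if len(u):
        Q=plane(n,np.c_[u,v],.106)[:,:2];print(n,len(u),Q.mean(0),(Q.max(0)+Q.min(0))/2)
E
```

```text
time: 13.28
tcp_pos: [0.5107, 0.1197, 0.2082]
eef_rot: [[0.701, 0.713, 0.001], [0.713, -0.701, 0.0], [0.001, 0.0, -1.0]]
force: [0.8, -0.7, -0.1]
opening: 0.0853
finger_force: 0.0
time: 13.9
tcp_pos: [0.6245, 0.0136, 0.2066]
eef_rot: [[0.704, 0.71, -0.002], [0.71, -0.704, 0.0], [-0.001, -0.002, -1.0]]
force: [-1.3, -0.0, -0.1]
opening: 0.0851
finger_force: 0.0
time: 14.15
tcp_pos: [0.6232, 0.0156, 0.2078]
eef_rot: [[0.702, 0.712, -0.001], [0.712, -0.702, 0.0], [-0.0, -0.001, -1.0]]
force: [-0.7, 1.0, 0.1]
opening: 0.0859
finger_force: 0.0
scene 473 [0.63193781 0.18852972] [0.63216105 0.1885053 ]
scene 351 [0.46257317 0.1632716 ] [0.46231404 0.16334547]
top 205 [0.62932963 0.18907497] [0.62993359 0.18944772]
top 30 [0.46320417 0.17839423] [0.4628011 0.1781174]
```

View pics/scene1.png

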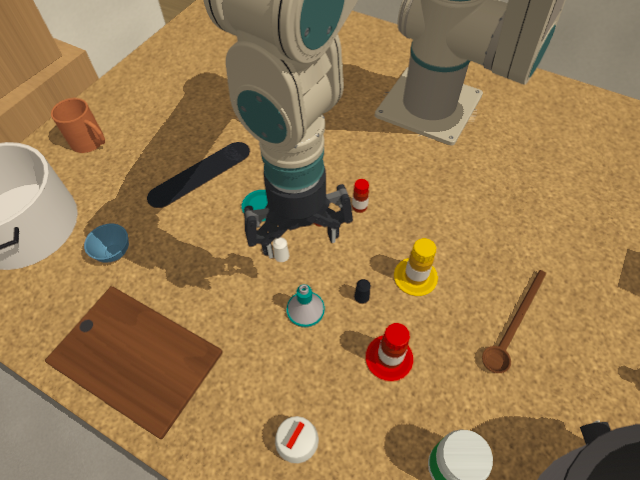

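The picture shows the red bottle on the red pad (395,345), the yellow bottle on the yellow pad (420,265), and the funnel still standing at (305,305). Next, the funnel.

```bash
python3 -m handwheel '[[[0,0,0,0.002,-0.002,-0.08,0],[0,0,0,0,0,-0.1,0],[0,0,0,0,0,-0.09,0],[0,0,0,0,0,-0.045,0],[0,0,0,0,0,-0.015,0]]]'
python3 -m handwheel '[[[0,0,0,0,0,0,0.3],[0,0,0,0,0,0,0.5],[0,0,0,0,0,0,0.7],[0,0,0,0,0,0,0.9],[0,0,0,0,0,0,0.9]]]' 25
python3 -m handwheel '[[[0,0,0,0,0,0,0.9],[0,0,0,0,0,0,0.9]]]'
```

```text
time: 14.88
tcp_pos: [0.6234, 0.0142, 0.0411]
eef_rot: [[0.702, 0.712, -0.003], [0.712, -0.702, 0.0], [-0.002, -0.003, -1.0]]
force: [1.0, 0.5, 0.3]
opening: 0.0854
finger_force: 0.0
time: 15.5
tcp_pos: [0.6263, 0.0136, 0.044]
eef_rot: [[0.703, 0.712, 0.002], [0.712, -0.703, -0.0], [0.002, 0.002, -1.0]]
force: [-0.4, 0.0, 3.8]
opening: 0.0272
finger_force: 27.2
time: 15.75
tcp_pos: [0.6263, 0.0136, 0.044]
eef_rot: [[0.703, 0.712, 0.002], [0.712, -0.703, -0.0], [0.001, 0.002, -1.0]]
force: [-0.6, 0.4, 6.2]
opening: 0.0273
finger_force: 27.3
```

```bash
python3 -m handwheel '[[[0,0,0,0,0,0.06,0.9],[0,0,0,0,0,0.1,0.9],[0,0,0,0,0,0.1,0.9],[0,0,0,0,0,0.04,0.9],[0,0,0,-0.027,-0.034,0,0.9]]]'
python3 -m handwheel '[[[0,0,0,-0.0543,-0.0682,0,0.9],[0,0,0,-0.0543,-0.0682,0,0.9],[0,0,0,-0.0543,-0.0682,0,0.9],[0,0,0,-0.0543,-0.0682,0,0.9],[0,0,0,-0.0543,-0.0682,0,0.9]]]'
python3 -m handwheel '[[[0,0,0,-0.027,-0.034,0,0.9],[0,0,0,0,0,0,0.9],[0,0,0,0,0,0,0.9],[0,0,0,0,0,0,0.9]]]'
```

```text
time: 16.38
tcp_pos: [0.6133, -0.0034, 0.1947]
eef_rot: [[0.701, 0.713, 0.004], [0.713, -0.701, -0.001], [0.003, 0.003, -1.0]]
force: [-0.1, 0.0, -1.6]
opening: 0.0271
finger_force: 26.9
time: 17.0
tcp_pos: [0.4725, -0.1745, 0.1904]
eef_rot: [[0.703, 0.711, -0.004], [0.711, -0.703, 0.002], [-0.002, -0.004, -1.0]]
force: [0.3, -0.7, -1.1]
opening: 0.027
finger_force: 26.9
time: 17.5
tcp_pos: [0.4625, -0.1901, 0.1923]
eef_rot: [[0.702, 0.712, -0.001], [0.712, -0.702, 0.001], [-0.0, -0.001, -1.0]]
force: [0.3, -0.2, -0.1]
opening: 0.0274
finger_force: 26.9
```

Run:
```python
from h import *
n="scene";p,d=bot.camera(n);X=cloud(n,d);hsv=cv2.cvtColor(p,cv2.COLOR_RGB2HSV)
cv2.imwrite("pics/s2.png",cv2.resize(p[100:300,150:450,::-1],(780,520)))
for _ in range(5): pass
s=bot.state();print(s["tcp_pos"],s["opening"],s["finger_force"])
```

```text
[ 0.4626895  -0.19018902  0.19245706] 0.02708698278833243 26.889814138412476
```

View pics/s2.png

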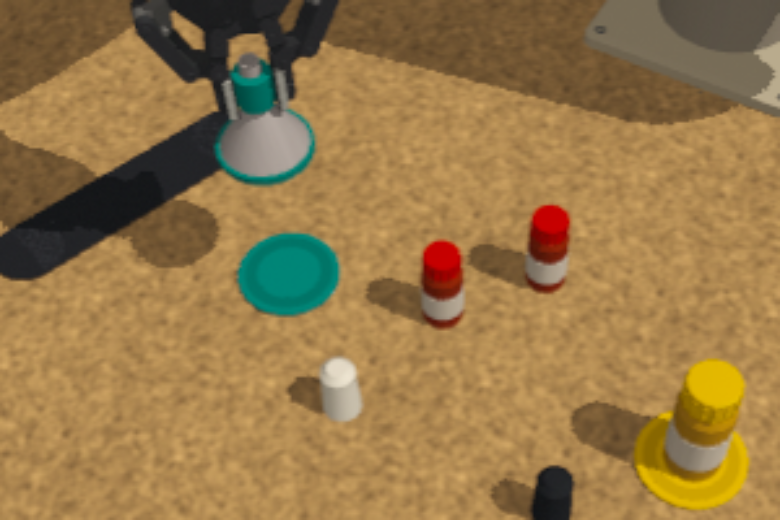

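The funnel is held upright with its rim at (265,145) in the crop. The teal pad is at (288,273), with nothing in the way.

```bash
python3 -m handwheel '[[[0,0,0,0.0035,-0.004,-0.08,0.9],[0,0,0,0,0,-0.1,0.9],[0,0,0,0,0,-0.06,0.9],[0,0,0,0,0,-0.03,0.9],[0,0,0,0,0,-0.016,0.9]]]'
python3 -m handwheel '[[[0,0,0,0,0,0,0.9],[0,0,0,0,0,-0.003,0.9],[0,0,0,0,0,0,0.9],[0,0,0,0,0,0,0.9]]]'
python3 -m handwheel '[[[0,0,0,0,0,0,0.6],[0,0,0,0,0,0,0.4],[0,0,0,0,0,0,0.2],[0,0,0,0,0,0,0],[0,0,0,0,0,0,0]]]'
```

```text
time: 18.18
tcp_pos: [0.4647, -0.1926, 0.0495]
eef_rot: [[0.702, 0.712, -0.0], [0.712, -0.702, 0.0], [-0.0, -0.0, -1.0]]
force: [0.4, -0.6, -0.4]
opening: 0.0273
finger_force: 26.9
time: 18.68
tcp_pos: [0.4646, -0.1931, 0.0489]
eef_rot: [[0.703, 0.712, 0.001], [0.712, -0.703, -0.001], [0.0, 0.001, -1.0]]
force: [-0.7, -0.2, -0.8]
opening: 0.0272
finger_force: 26.9
time: 19.3
tcp_pos: [0.4642, -0.1928, 0.0483]
eef_rot: [[0.703, 0.712, -0.0], [0.712, -0.703, 0.0], [-0.0, -0.0, -1.0]]
force: [-0.2, 0.2, -0.2]
opening: 0.0853
finger_force: 0.0
```

```bash
python3 -m handwheel '[[[0,0,0,0,0,0.05,0],[0,0,0,0,0,0.1,0],[0,0,0,0,0,0.1,0],[0,0,0,0,0,0.07,0],[0,0,0.055,-0.001,0.046,0,0]]]'
python3 -m handwheel '[[[0,0,0.055,-0.0015,0.092,0,0],[0,0,0.055,-0.0015,0.092,0,0],[0,0,0.055,-0.0015,0.092,0,0],[0,0,0.055,-0.0015,0.092,0,0],[0,0,0.055,-0.0015,0.092,0,0]]]'
python3 -m handwheel '[[[0,0,0.055,-0.0015,0.092,0,0],[0,0,0.055,-0.0015,0.092,0,0],[0,0,0.055,-0.0015,0.092,0,0],[0,0,0.055,-0.0015,0.092,0,0],[0,0,0.055,-0.0015,0.092,0,0]]]'
python3 -m handwheel '[[[0,0,0.055,-0.0015,0.092,0,0],[0,0,0.055,0,0.047,0,0],[0,0,0,0,0,0,0],[0,0,0,0,0,0,0],[0,0,0,0,0,0,0]]]'
python3 - <<'E'
from h import *
np.set_printoptions(precision=4,suppress=True)
n="scene";p,d=bot.camera(n);X=cloud(n,d);hsv=cv2.cvtColor(p,cv2.COLOR_RGB2HSV)
cv2.imwrite("pics/s3.png",p[:,:,::-1])
m=(np.hypot(X[...,0]-.463,X[...,1]+.191)<.035)&(X[...,2]>.083)
v,u=np.nonzero(m);print("spout top",len(u),plane(n,np.c_[u,v],.09)[:,:2].mean(0),X[m].mean(0))
for h in((.633,.1885),(.462,.164)):
    m=(np.hypot(X[...,0]-h[0],X[...,1]-h[1])<.04)&(X[...,2]>.103);v,u=np.nonzero(m)
    if len(u):print("cap",len(u),plane(n,np.c_[u,v],.106)[:,:2].mean(0))
E
```

```text
time: 19.92
tcp_pos: [0.4666, -0.1719, 0.2124]
eef_rot: [[0.568, 0.823, 0.007], [0.823, -0.568, -0.004], [0.001, 0.009, -1.0]]
force: [1.0, 0.5, -0.7]
opening: 0.0857
finger_force: 0.0
time: 20.55
tcp_pos: [0.4598, 0.0616, 0.2084]
eef_rot: [[-0.26, 0.966, 0.0], [0.966, 0.26, -0.0], [-0.0, 0.0, -1.0]]
force: [0.2, -0.5, -0.2]
opening: 0.0855
finger_force: 0.0
time: 21.18
tcp_pos: [0.456, 0.2917, 0.2083]
eef_rot: [[-0.903, 0.429, 0.0], [0.429, 0.903, -0.0], [-0.0, -0.0, -1.0]]
force: [0.6, -0.6, -0.2]
opening: 0.0852
finger_force: 0.0
time: 21.8
tcp_pos: [0.4555, 0.3586, 0.2083]
eef_rot: [[-0.994, 0.106, -0.0], [0.106, 0.994, -0.0], [0.0, -0.0, -1.0]]
force: [-0.3, 0.1, -0.1]
opening: 0.0853
finger_force: 0.0
spout top 41 [ 0.4661 -0.191 ] [ 0.4647 -0.1923  0.0879]
cap 467 [0.6318 0.1886]
cap 337 [0.4625 0.1629]
```

View pics/s3.png

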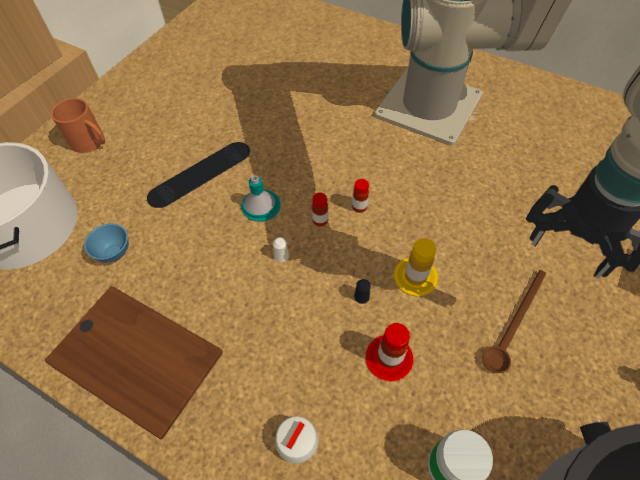

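The funnel stands on the teal pad (260,200), both bottles stand on their pads, the salt (280,249) and pepper (363,291) are untouched, and the spoon lies at (515,325). Now the spoon.

```bash
python3 -m handwheel '[[[0,0,0,0.001,0.002,-0.07,0],[0,0,0,0,0,-0.11,0],[0,0,0,0,0,-0.1,0],[0,0,0,0,0,-0.07,0],[0,0,0,0,0,-0.03,0]]]'
python3 -m handwheel '[[[0,0,0,0,0,-0.014,0.2],[0,0,0,0,0,-0.01,0.4],[0,0,0,0,0,0,0.6],[0,0,0,0,0,0,0.8],[0,0,0,0,0,0,1]]]' 30
python3 -m handwheel '[[[0,0,0,0,0,0,1],[0,0,0,0,0,0,1],[0,0,0,0,0,0,1]]]'
```

```text
time: 22.48
tcp_pos: [0.4545, 0.3589, 0.0162]
eef_rot: [[-0.994, 0.105, -0.003], [0.105, 0.994, -0.002], [0.003, -0.003, -1.0]]
force: [0.4, 0.4, 0.5]
opening: 0.0853
finger_force: 0.0
time: 23.1
tcp_pos: [0.4568, 0.3612, 0.0074]
eef_rot: [[-0.995, 0.103, 0.002], [0.103, 0.995, 0.001], [-0.002, 0.001, -1.0]]
force: [-0.6, -0.7, 2.5]
opening: 0.013
finger_force: 30.1
time: 23.48
tcp_pos: [0.4568, 0.3612, 0.0074]
eef_rot: [[-0.995, 0.103, 0.002], [0.103, 0.995, 0.001], [-0.001, 0.001, -1.0]]
force: [-0.0, 0.1, 5.2]
opening: 0.013
finger_force: 30.4
```

```bash
python3 -m handwheel '[[[0,0,0,0,0,0.05,1],[0,0,0,0,0,0.1,1],[0,0,0,0,0,0.1,1],[0,0,0,0,0,0.08,1],[0,0,-0.0053,0,-0.0515,0,1]]]'
python3 -m handwheel '[[[0,0,-0.0053,-0.0004,-0.103,0,1],[0,0,-0.0053,-0.0004,-0.103,0,1],[0,0,-0.0053,-0.0004,-0.103,0,1],[0,0,-0.0053,-0.0004,-0.103,0,1],[0,0,-0.0053,-0.0004,-0.103,0,1]]]'
python3 -m handwheel '[[[0,0,-0.0053,-0.0004,-0.103,0,1],[0,0,-0.0053,-0.0004,-0.103,0,1],[0,0,-0.0053,-0.0004,-0.103,0,1],[0,0,-0.0053,-0.0004,-0.103,0,1],[0,0,-0.0053,-0.0004,-0.103,0,1]]]'
python3 -m handwheel '[[[0,0,-0.0053,-0.0004,-0.103,0,1],[0,0,-0.0053,-0.0004,-0.103,0,1],[0,0,-0.0053,-0.0004,-0.103,0,1],[0,0,-0.0053,0,-0.0515,0,1],[0,0,0,0,0,0,1]]]'
python3 -m handwheel '[[[0,0,0,0,0,0,1],[0,0,0,0,0,0,1],[0,0,0,0,0,0,1]]]'
python3 - <<'E'
from h import *
n="scene";p,d=bot.camera(n);X=cloud(n,d);hsv=cv2.cvtColor(p,cv2.COLOR_RGB2HSV)
cv2.imwrite("pics/s4.png",p[:,:,::-1])
m=(cv2.inRange(hsv,np.array((3,110,20)),np.array((13,255,130)))>0)&(abs(X[...,1]+.36)<.1)&(abs(X[...,0]-.455)<.16)&(X[...,2]>.08)&(X[...,2]<.26)
Q=X[m];a=np.radians(-20.3);e=np.array([np.cos(a),np.sin(a)]);f=np.array([-e[1],e[0]])
D=Q[:,:2]-(.4535,-.36);s=D@e;t=D@f;print(len(Q),"along",s.min(),s.max(),"z",np.percentile(Q[:,2],[2,50,98]));
h=s<.06;print("slope z, t:",np.polyfit(s[h],Q[h,2],1),np.polyfit(s[h],t[h],1))
E
```

```text
time: 24.1
tcp_pos: [0.4589, 0.3373, 0.1757]
eef_rot: [[-0.993, 0.118, 0.008], [0.118, 0.993, 0.005], [-0.007, 0.006, -1.0]]
force: [0.2, -0.8, -1.9]
opening: 0.0122
finger_force: 29.7
time: 24.72
tcp_pos: [0.4544, 0.0759, 0.171]
eef_rot: [[-0.979, 0.202, -0.0], [0.202, 0.979, -0.0], [0.0, -0.0, -1.0]]
force: [0.7, -0.3, -0.2]
opening: 0.0127
finger_force: 29.7
time: 25.35
tcp_pos: [0.4534, -0.1816, 0.171]
eef_rot: [[-0.959, 0.284, -0.0], [0.284, 0.959, 0.0], [0.0, 0.0, -1.0]]
force: [1.0, 0.5, -1.5]
opening: 0.0124
finger_force: 29.7
time: 25.98
tcp_pos: [0.4531, -0.3614, 0.1708]
eef_rot: [[-0.937, 0.348, -0.0], [0.348, 0.937, 0.001], [0.001, 0.001, -1.0]]
force: [1.0, -0.2, -0.3]
opening: 0.0129
finger_force: 29.7
time: 26.35
tcp_pos: [0.4535, -0.3592, 0.1714]
eef_rot: [[-0.939, 0.345, -0.0], [0.345, 0.939, 0.0], [0.0, 0.0, -1.0]]
force: [-0.7, -0.7, -0.3]
opening: 0.0127
finger_force: 29.7
1055 along -0.11928836534151811 0.11779731009315797 z [0.16673938 0.17477004 0.17933115]
slope z, t: [-0.00428964  0.17415657] [-0.00214618  0.00475364]
```

View pics/s4.png

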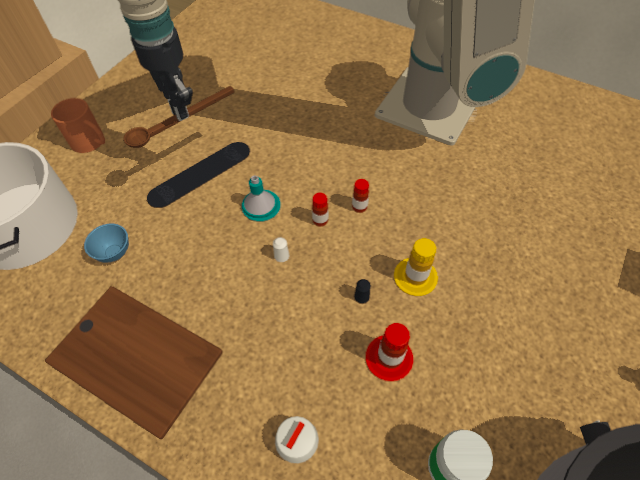

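The spoon is held level and parallel above the strip. In the picture the spoon is at (180,115) and the strip at (200,174). Lowering it.

```bash
python3 -m handwheel '[[[0,0,0,0,-0.0016,-0.07,1],[0,0,0,0,0,-0.1,1],[0,0,0,0,0,-0.08,1],[0,0,0,0,0,-0.045,1],[0,0,0,0,0,-0.022,1]]]'
python3 -m handwheel '[[[0,0,0,0,0,0,1],[0,0,0,0,0,-0.003,1],[0,0,0,0,0,-0.002,1],[0,0,0,0,0,0,1]]]'
python3 -m handwheel '[[[0,0,0,0,0,0,0.85],[0,0,0,0,0,0,0.6],[0,0,0,0,0,0,0.3],[0,0,0,0,0,0,0],[0,0,0,0,0,0,0]]]'
```

```text
time: 27.02
tcp_pos: [0.4527, -0.36, 0.0113]
eef_rot: [[-0.938, 0.346, -0.002], [0.346, 0.938, 0.002], [0.002, 0.001, -1.0]]
force: [-0.9, 0.5, -1.2]
opening: 0.0127
finger_force: 29.7
time: 27.52
tcp_pos: [0.4538, -0.3616, 0.011]
eef_rot: [[-0.938, 0.346, 0.001], [0.346, 0.938, -0.001], [-0.001, -0.001, -1.0]]
force: [0.1, 0.7, -0.3]
opening: 0.0126
finger_force: 29.7
time: 28.15
tcp_pos: [0.4534, -0.3612, 0.0103]
eef_rot: [[-0.938, 0.346, -0.0], [0.346, 0.938, 0.0], [0.0, -0.0, -1.0]]
force: [-0.3, -0.6, 0.4]
opening: 0.0838
finger_force: 0.0
```

Raise, move away and check everything.

```bash
python3 -m handwheel '[[[0,0,0,0,0,0.04,0],[0,0,0,0,0,0.08,0],[0,0,0,0,0,0.1,0],[0,0,0,0,0,0.1,0],[0,0,0,0,0,0.1,0]]]'
python3 -m handwheel '[[[0,0,0,-0.04,-0.06,0.02,0],[0,0,0,-0.06,-0.1,0,0],[0,0,0,-0.06,-0.1,0,0],[0,0,0,-0.06,-0.1,0,0],[0,0,0,-0.04,-0.06,0,0]]]'
python3 -m handwheel '[[[0,0,0,0,0,0,0],[0,0,0,0,0,0,0],[0,0,0,0,0,0,0]]]'
python3 - <<'E'
from h import *
np.set_printoptions(precision=4,suppress=True)
for n in("scene","top"):
  p,d=bot.camera(n);X=cloud(n,d);hsv=cv2.cvtColor(p,cv2.COLOR_RGB2HSV);cv2.imwrite(f"pics/{n}5.png",p[:,:,::-1])
  for nm,c,z0,h in(("red",(.633,.1885),.103,.106),("yel",(.462,.164),.103,.106),("fun",(.463,-.191),.085,.09),("salt",(.547,-.086),.048,.052),("pep",(.55,.092),.048,.052)):
    m=(np.hypot(X[...,0]-c[0],X[...,1]-c[1])<.04)&(X[...,2]>z0);v,u=np.nonzero(m)
    if len(u):print(n,nm,len(u),plane(n,np.c_[u,v],h)[:,:2].mean(0))
  a=np.radians(-20.3);e=np.array([np.cos(a),np.sin(a)]);f=np.array([-e[1],e[0]])
  v,u=np.mgrid[:480,:640];P=plane(n,np.c_[u.ravel(),v.ravel()],.015)[:,:2].reshape(480,640,2)-(.4535,-.36)
  m=(cv2.inRange(hsv,np.array((3,110,20)),np.array((14,255,160)))>0)&(abs(P@f)<.05)&(abs(P@e)<.14)
  s=(P@e)[m];t=(P@f)[m];h=s<.055;print(n,"spoon",m.sum(),s.min(),s.max(),"line",np.polyfit(s[h],t[h],1),"bowl t",t[~h].mean())
E
```

```text
time: 28.78
tcp_pos: [0.4532, -0.3609, 0.2219]
eef_rot: [[-0.938, 0.346, 0.0], [0.346, 0.938, -0.0], [-0.0, -0.0, -1.0]]
force: [0.6, -0.2, -0.9]
opening: 0.0852
finger_force: 0.0
time: 29.4
tcp_pos: [0.3217, -0.5734, 0.2301]
eef_rot: [[-0.938, 0.348, -0.0], [0.348, 0.938, -0.0], [-0.0, -0.0, -1.0]]
force: [1.1, -0.2, 0.2]
opening: 0.0856
finger_force: 0.0
time: 29.78
tcp_pos: [0.3242, -0.57, 0.2303]
eef_rot: [[-0.939, 0.345, 0.0], [0.345, 0.939, 0.001], [0.0, 0.001, -1.0]]
force: [0.2, 0.9, 0.3]
opening: 0.0855
finger_force: 0.0
scene red 463 [0.6317 0.1884]
scene yel 340 [0.4624 0.1633]
scene fun 32 [ 0.4654 -0.1919]
scene salt 95 [ 0.5495 -0.0865]
scene pep 118 [0.5525 0.0924]
scene spoon 960 -0.1189018104765682 0.11937849948803336 line [-0.0002  0.0034] bowl t -0.0005433631147835643
top red 194 [0.6301 0.189 ]
top yel 211 [0.4607 0.164 ]
top fun 24 [ 0.4637 -0.1908]
top salt 73 [ 0.5453 -0.0863]
top pep 63 [0.5491 0.0932]
top spoon 945 -0.12093679535842157 0.1195533929741367 line [0.0011 0.0013] bowl t -0.00033287917621112063
```

View pics/top5.png

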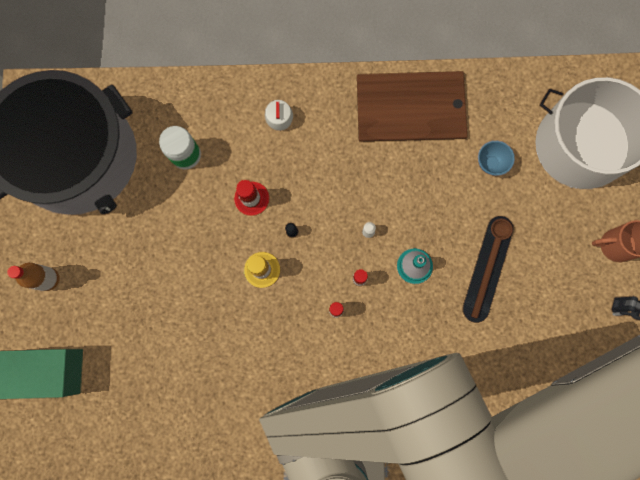

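View pics/scene5.png

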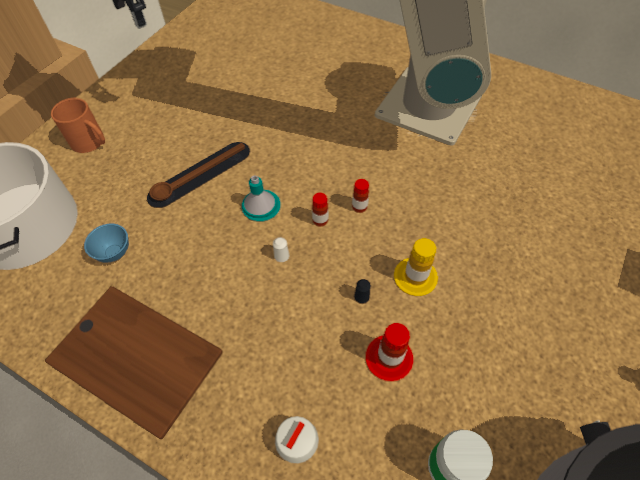

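Both views show everything where it belongs, with offsets of about 1–3 mm: red bottle (250,195), yellow bottle (261,268), funnel (415,265) and spoon along the strip (488,269), all in top px. The salt and pepper haven't moved, and the arm is clear.

```bash
python3 -c "from station import bot; print(bot.close_job())"
```

```text
the job is handed in; nothing more can be done
None
```

The job is handed in: both bottles and the funnel stand on their discs, the spoon lies along the strip, all within about 3 mm of centre by camera, and the shakers did not move; it took about 30 s of the 106 s.

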